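# Mark the third slot and push the card case home

### The job

Count the gaps of the sorter from its red end, full ones too: with a fingertip push the orange pointer along the rail until it stands at the middle of the third gap. Then slide the yellow card case over the desk and push it into that third gap until it is fully home against the back wall. Only push, never lift the case, and leave the filed cases and the other things on the desk where they are.

Things in the scene. Friction and masses are not known exactly. Their poses are not given: they have to be found in the camera images.
- sorter: grey six-gap sorter fixed to the desk, within 0.25 rad of square to the robot. Origin: on the desk under mid-row; x away from the robot (cases go in along +x), y along the row, z up. Dividers 5 mm thick, 55 high, x -30 to 34 mm, every 45 mm; gaps 40 mm wide, open to -x and above, floor is the desk, middles at y = +-22.5, +-67.5, +-112.5 mm. Back wall at x = 34 mm, 30 high.
- rail_mid (a point): middle of the top face of the aluminium rail carried on seven thin posts over the sorter's back wall, one behind each divider: x = 40, y = 0 mm in the sorter's frame, 95 mm above the desk. The rail is 12 mm wide and runs along y from -165 to +165 mm.
- red_end: red end panel, 70 x 14 x 62 mm, fixed at one end of the sorter's row (y = +145 or -145 mm in the sorter's frame, it varies): counting starts here, the gap next to it is the first. Origin: centre of its underside.
- white_end: white end panel of the same size, fixed at the other end of the row. Origin: centre of its underside.
- pointer (a joint): position in m of the orange pointer along the rail: the y of its middle in the sorter's frame (0 in mid-row, runs from -0.14 to +0.14). It slides stiffly (about 1.5 N) and stays where it is left.
- pointer_top (a point): middle of the top of the orange pointer, 147 mm above the desk. The pointer is an upright orange tab, 20 mm (sorter x) by 10 mm (sorter y), on a black saddle 22 mm long that rides on the rail: the tab's flat sides stand free from 107 to 147 mm above the desk.
- case: yellow card case, a closed rigid box 80 (its x) x 32 (its y) x 45 mm tall, about 0.2 kg, loose on the desk between robot and sorter, its x within 0.15 rad of the sorter's. Origin: centre of its underside. Pushed low (15 mm above the desk) it slides without tipping. Fully home its origin is at x = -6 mm in the sorter's frame and it sticks out 16 mm in front of the dividers.
- blue_case: blue case of the same size already filed in the gap at y = +112.5 mm of the sorter; to be left alone. Origin: centre of its underside.
- green_case: green case of the same size already filed in the gap at y = -67.5 mm of the sorter; to be left alone. Origin: centre of its underside.
- pen_pot: red round pen pot with pens, 72 mm across, 95 mm tall (pens to 150 mm), loose on the desk; to be left alone. Origin: centre of its underside.
- mouse: white computer mouse, 105 x 60 x 31 mm, loose on the desk; to be left alone. Origin: centre of its underside.
- stapler: blue stapler, 130 x 36 x 60 mm, loose on the desk; to be left alone. Origin: centre of its underside.
- tape: black tape dispenser with a clear roll, 130 x 55 x 77 mm, loose on the desk; to be left alone. Origin: centre of its underside.
There are look-alikes about, which are no part of the job. Leave any pink look-alike of the case alone. Of the things that look like the red_end, the smaller one is meant.

How it is judged:
On the way, in this order (a step that is already met when the one before it is completed fails the run):
1. the pointer stands at the third gap from the red end, the case not yet home (((y of red_end in the frame of sorter above 0 m and value of joint pointer between 0.0085 and 0.0365 m) or (y of red_end in the frame of sorter below 0 m and value of joint pointer between -0.0365 and -0.0085 m)) and x of case in the frame of sorter below -0.03 m), for 0.3 s.
2. the yellow case is fully home in the third gap (x of case in the frame of sorter between -0.01 and 0.002 m and height (world z) of case below 0.004 m and angle between case's own z axis and vertical below 0.1 rad and angle between the x axis of case and the x axis of sorter, either way round below 0.25 rad and ((y of red_end in the frame of sorter above 0 m and y of case in the frame of sorter between 0.0145 and 0.0305 m) or (y of red_end in the frame of sorter below 0 m and y of case in the frame of sorter between -0.0305 and -0.0145 m))), for 0.2 s.
At the end, for the whole second after the job is handed in: The pointer stands within 14 mm of the middle of the third gap from the red end; the yellow case stands upright on the desk in that same gap, within 4 mm of fully home against the back wall, at rest (all of step 2 and ((y of red_end in the frame of sorter above 0 m and value of joint pointer between 0.0085 and 0.0365 m) or (y of red_end in the frame of sorter below 0 m and value of joint pointer between -0.0365 and -0.0085 m)) and linear speed of case below 0.01 m/s); the robot touches nothing.
It fails at once if the yellow case is lifted off the desk (height (world z) of case above 0.012 m).
It fails at once if the yellow case is tipped over (angle between case's own z axis and vertical above 0.5 rad).
It fails at once if a filed case is disturbed (distance of any of blue_case, green_case from where it was at the start of the episode above 0.012 m).
It fails at once if another thing on the desk is disturbed (distance of any of pen_pot, mouse, stapler, tape from where it was at the start of the episode above 0.025 m).
It also fails if it takes over 58 s, if anything falls off the work surface, if the arm or the gripper's body presses on something with over 40 N, if the wrist force passes 120 N, or if a joint passes its speed limit or range.

### The arm

A 6-joint arm with a two-finger parallel gripper is mounted at the origin on the work surface. World frame = base frame: x ahead of the robot, y to its left, z up, the work surface at z = 0. Lengths are in m, angles in rad, forces in N, time in s.
With the tool pointing down it reaches from about 0.3 to 0.775 m from the base axis. Payload 14.6 kg.
Tool frame: the origin (TCP) lies between the finger pads; the fingertips stand 19 mm ahead of it and the grasp point (between the pads) is the TCP; x points along the fingers, y is the direction in which the jaws open and shut, and the axes are right-handed (so a half turn about x gives the same grasp; the last joint's range is limited). The gripper opens to 94 mm and grips with 3 to 60 N. Pads are 16 mm wide; open, the fingers measure 119 mm over their backs; the gripper's body (75 mm by 177 mm) begins 78 mm behind the grasp point.
Start: joints at [1.239, 0.3, 1.521, -0, 1.321, -0.067], TCP at [0.144, 0.531, 0.201] pointing down, gripper open.
Joint ranges: [-3.03, 3.03], [-0.79, 2.21], [0.23, 2.52], [-1.04, 4.18], [0, 3.07], [-2.55, 2.55]. Speed limits (rad/s): [2.22, 2.22, 2.57, 3.14, 3.14, 3.14].

### API

Orientations are given as a unit quaternion [w, x, y, z].
In Python, from rig import manip, gripper_to, kin, cams gives the robot as it stands. The module is installed in compiled form; this text tells all that it offers. Calls block until the motion is done:
- manip.goto(position, orientation): joint-space move of the TCP to a pose.
- manip.move_l(position, rot=None, velocity=0.15): straight line of the TCP; rot=None keeps the orientation; velocity is the mean speed in m/s.
- manip.move_j(angles): joint-space move.
- gripper_to(opening): opening from 0.0 (shut) to 1.0 (fully open); the grip force is fixed at half the most; returns when the fingers have stopped.
- manip.hold(seconds).
- kin.inverse_kinematics(position, orientation): joint angles nearest the present ones, or None.
- manip.sense(): the state.
- cams.capture(name): name is "scene" or "top"; returns a dict with "image" (420x560x3 uint8, blue, green, red), "depth" (420x560 float32, m along the optical axis (not along the pixel's ray), 0 where there is no reading), "camera_matrix" (3x3 intrinsics, pixels), "xyz" and "attitude" of the camera in the world. Camera axes: x right, y up, looking along -z (the intrinsics and any distortion apply to the point x, -y, -z); pixel columns grow to the right and rows downward; lengths in m; the calibration is good to about 2 mm. A picture is of the moment at which its call begins.
A pose or a line that the arm cannot do raises manip.MotionError and nothing moves.
- manip.job_done(): hands the job in, once; it reports no verdict.
The state is a dict: "time_s": time; "joints": joint angles; "qd": joint speeds; "joint_efforts": joint torques, N m; "tool_pos": TCP position; "tool_rot": TCP orientation; "wrist_force": force on the tool from outside, world axes, zero at the start; "wrist_torque": the same for the moment, N m; "finger_gap": opening from 0.0 (shut) to 1.0 (fully open).
Only numpy, scipy, OpenCV 4.12 (cv2) and the standard library are available. Lean on these libraries where they do the work, as an engineer would, in place of code of your own. Each camera call takes 0.05 s, during which the arm holds its last target.

## Working session

There is one attempt and no reset: what is moved stays moved. The work goes in short steps, each a Python script; the robot and the scene stay as the last script left them, time stands still between calls to the robot, and variables do not carry over. Pictures are saved under pics/ and viewed, and the job is handed in when it is done.

```bash
mkdir -p pics
python3 - <<'E'
from rig import manip, cams
import cv2,numpy as np
for n in("scene","top"):
    c=cams.capture(n); cv2.imwrite(f"pics/{n}0.png",c["image"]); np.savez(f"{n}0.npz",**{k:np.array(v) for k,v in c.items()})
    print(n,c["camera_matrix"],c["xyz"],c["attitude"],[k for k in c])
print(manip.sense())
E
```

```text
scene [[486.33229849   0.         287.2409619 ]
 [  0.         486.33229849 218.3105462 ]
 [  0.           0.           1.        ]] [ 1.45880468 -0.27846737  0.80296514] [0.70322946 0.37564388 0.27768644 0.53595731] ['image', 'depth', 'camera_matrix', 'xyz', 'attitude']
top [[436.72738956   0.         279.73552082]
 [  0.         436.72738956 211.58436836]
 [  0.           0.           1.        ]] [0.42319437 0.00456809 1.09288257] [ 0.71495596  0.04114795 -0.030703   -0.69728197] ['image', 'depth', 'camera_matrix', 'xyz', 'attitude']
{'time_s': 0.1, 'joints': array([ 1.23937565e+00,  3.00389344e-01,  1.52154059e+00, -4.06145906e-05,
        1.32070183e+00, -6.65737989e-02]), 'qd': array([ 0.00059861, -0.00045324, -0.00080224, -0.00164042, -0.00021701,
       -0.00073619]), 'joint_efforts': array([ 1.03006954e-03, -5.32632172e+01, -3.53290057e+01,  7.09584542e-02,
        2.35468056e-02, -4.41026407e-05]), 'tool_pos': array([0.14388661, 0.53058601, 0.20094831]), 'tool_rot': array([ 0.70085732,  0.09299766,  0.7009753 , -0.09372342]), 'wrist_force': array([-0.27370818,  0.42967536, -0.8920286 ]), 'wrist_torque': array([-0.01007491,  0.07032777,  0.00809964]), 'finger_gap': 0.9990404795908473}
```

View pics/scene0.png

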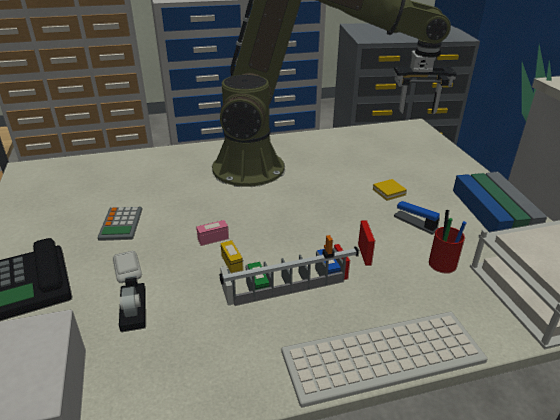

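View pics/top0.png

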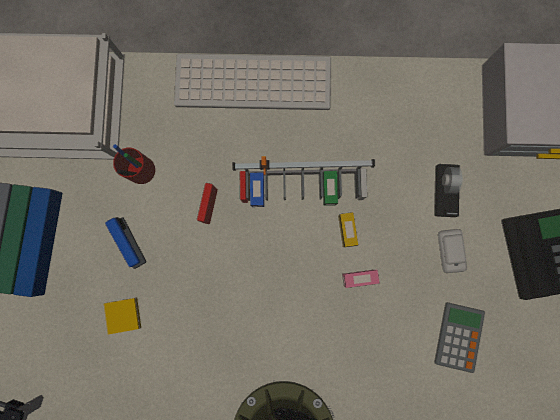

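The top view (up = +x, left = +y) shows the sorter in the middle. The red end panel is at (243,186), next to the blue case, and the larger red look-alike is at (207,203). The pointer is at (264,162) and the yellow case at (348,230), with the pink look-alike at (361,279). Next I'll measure.

```bash
cat > h.py <<'E'
import numpy as np,cv2
from scipy.spatial.transform import Rotation as R
def cloud(c):
    K=c["camera_matrix"];d=c["depth"];v,u=np.mgrid[:d.shape[0],:d.shape[1]]
    p=np.stack([(u-K[0,2])/K[0,0]*d,-(v-K[1,2])/K[1,1]*d,-d],-1)
    q=np.array(c["attitude"]);r=R.from_quat(q[[1,2,3,0]])
    return r.apply(p.reshape(-1,3)).reshape(p.shape)+c["xyz"]
def rect(P):
    (cx,cy),(w,h),a=cv2.minAreaRect((P[:,:2]*1000).astype(np.float32))
    return np.round([cx,cy,w,h,a],1)
E
python3 - <<'E'
from h import *
for n in("top","scene"):
    c=dict(np.load(n+"0.npz"));W=cloud(c);hsv=cv2.cvtColor(c["image"],cv2.COLOR_BGR2HSV).astype(int)
    H,S,V=hsv[...,0],hsv[...,1],hsv[...,2];ok=c["depth"]>0
    x,y,z=W[...,0],W[...,1],W[...,2]
    print(n,"desk z",np.median(z[ok&(abs(x-.5)<.05)&(abs(y)<.2)]))
    roi=ok&(x>.3)&(x<.75)&(abs(y)<.3)
    for nm,m in dict(yellow=(H>20)&(H<33)&(S>130)&(V>80),orange=(H>6)&(H<18)&(S>140),red=((H<5)|(H>174))&(S>150),blue=(H>100)&(H<125)&(S>130),green=(H>60)&(H<95)&(S>100)).items():
        k,l,st,ce=cv2.connectedComponentsWithStats((m&roi).astype(np.uint8))
        for i in range(1,k):
            if st[i,4]<25: continue
            P=W[l==i];zt=np.percentile(P[:,2],95);T=P[P[:,2]>zt-.008]
            print(nm,ce[i].round(),st[i,4],"ztop",zt.round(3),"top rect",rect(T),len(T))
    m=roi&(z>.085)&(z<.1)&(S<60)&(V>60)
    P=W[m];print("rail",len(P),rect(P),np.median(P[:,2]))
c=cv2.imread("pics/top0.png")[140:300,180:400];cv2.imwrite("pics/z1.png",cv2.resize(c,None,fx=3.6,fy=3.6,interpolation=cv2.INTER_CUBIC))
E
```

```text
top desk z -0.0006292074989893148
yellow [348. 229.] 299 ztop 0.047 top rect [ 492.1 -145.    79.1   31.5    8.6] 294
orange [264. 163.] 62 ztop 0.148 top rect [633.1  59.7  20.1   9.1   2.6] 42
red [242. 185.] 162 ztop 0.064 top rect [590.1 112.   68.1  12.5   2.4] 162
red [204. 202.] 274 ztop 0.083 top rect [544.8 198.3  16.9  89.6  79.6] 268
blue [257. 189.] 291 ztop 0.047 top rect [584.9  80.   77.5  30.8   3.8] 271
green [330. 186.] 271 ztop 0.047 top rect [593.5 -99.5  78.5  31.7   3.6] 271
rail 744 [635.8 -29.9  17.8 329.6   2.5] 0.09401516271744298
scene desk z 0.0020328516346188596
yellow [231. 252.] 193 ztop 0.048 top rect [ 493.  -144.6   85.6   31.6    9.8] 181
yellow [236. 267.] 89 ztop 0.031 top rect [ 533.2 -140.8   27.4    9.9   78.9] 32
orange [328. 244.] 114 ztop 0.149 top rect [635.6  59.6   8.4  19.5  88.6] 34
red [366. 242.] 484 ztop 0.084 top rect [549.5 198.   16.9  91.3  78.7] 156
red [338. 247.] 38 ztop 0.065 top rect [572.8 111.8  13.3  25.9  88. ] 38
red [346. 268.] 65 ztop 0.064 top rect [626.  115.    6.8  22.5  53.1] 19
blue [320. 251.] 25 ztop 0.055 top rect [585.   58.7  17.1  81.4  65.4] 12
blue [334. 267.] 119 ztop 0.049 top rect [621.3  83.9  26.6  52.1  41. ] 91
green [254. 265.] 55 ztop 0.048 top rect [ 564.8 -100.4   29.7   21.4   89.7] 55
green [261. 282.] 148 ztop 0.048 top rect [ 623.6 -100.2   35.9   39.7    7.6] 118
rail 856 [639.4 -28.6  20.2 331.    2.7] 0.09498306119610972
```

View pics/z1.png

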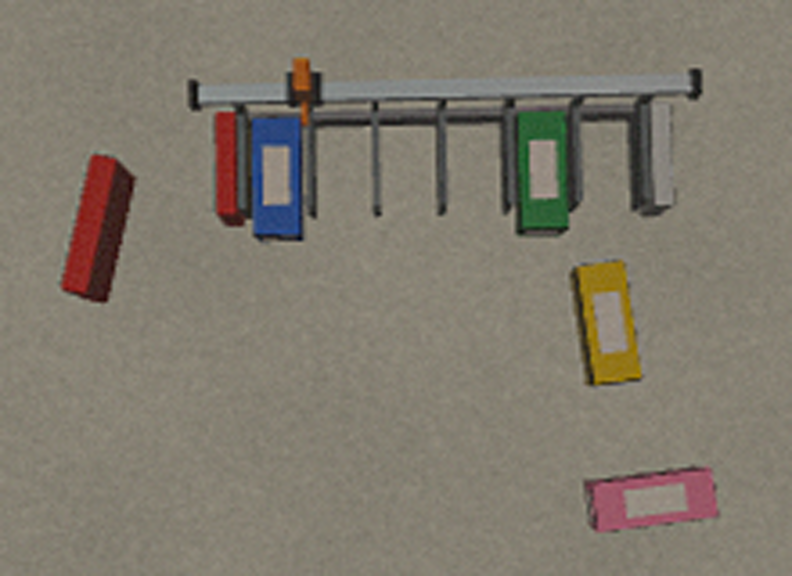

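The sorter origin is about (0.5965, -0.032) with yaw 0.046. The red end is on +y, so the third gap is at y = +22.5 mm. The pointer is near +90 mm. I'll push the pointer first.

```bash
cat >> h.py <<'E'
O=np.array([.5965,-.032]);YAW=.046
def w(x,y,z):  # sorter mm -> world m
    c,s=np.cos(YAW),np.sin(YAW);return [O[0]+(c*x-s*y)/1e3,O[1]+(s*x+c*y)/1e3,z]
def s(P):
    d=(np.asarray(P)[:2]-O)*1e3;c,s_=np.cos(YAW),np.sin(YAW);return np.array([c*d[0]+s_*d[1],-s_*d[0]+c*d[1]])
def down(a): # tool x down, jaw (tool y) along world angle a
    yv=np.array([np.cos(a),np.sin(a),0]);xv=np.array([0,0,-1.]);q=R.from_matrix(np.stack([xv,yv,np.cross(xv,yv)],1)).as_quat();return q[[3,0,1,2]]
def best(kin,p,a,q0):
    o=[]
    for k in(a,a+np.pi):
        j=kin.inverse_kinematics(p,down(k))
        if j is not None:o.append((np.abs(np.array(j)-q0).max(),k))
    return min(o)[1]
def st(manip,t=""):
    q=manip.sense();print(t,"t",round(q["time_s"],1),"tcp",np.round(q["tool_pos"],4),"sorter",s(q["tool_pos"]).round(1),"F",q["wrist_force"].round(1))
def look(cams,n):
    c=cams.capture("top");cv2.imwrite(f"pics/{n}.png",cv2.resize(c["image"][120:300,170:410],None,fx=3.3,fy=3.3));W=cloud(c)
    hsv=cv2.cvtColor(c["image"],cv2.COLOR_BGR2HSV).astype(int);H,S,V=hsv[...,0],hsv[...,1],hsv[...,2]
    x,y=W[...,0],W[...,1];roi=(c["depth"]>0)&(x>.3)&(x<.75)&(abs(y)<.3)
    for nm,m in dict(case=(H>20)&(H<33)&(S>130)&(V>60),pointer=(H>6)&(H<18)&(S>140),blue=(H>100)&(H<125)&(S>130),green=(H>60)&(H<95)&(S>100)).items():
        k,l,sta,_=cv2.connectedComponentsWithStats((m&roi).astype(np.uint8))
        if k<2: print(nm,"unseen");continue
        i=1+sta[1:,4].argmax();P=W[l==i];zt=np.percentile(P[:,2],95);P=P[P[:,2]>zt-.008];r=rect(P)
        print(nm,len(P),"z",zt.round(3),"sorter",s(r[:2]/1e3).round(1),"rect",r[2:])
E
python3 - <<'E'
from rig import *
from h import *
q0=manip.sense()["joints"]
p=w(40,125,.27);a=best(kin,p,YAW,q0);print(a,kin.inverse_kinematics(p,down(a)))
gripper_to(0.0)
manip.goto(p,down(a));st(manip,"above")
manip.move_l(w(40,125,.142),velocity=.15);st(manip,"low")
look(cams,"p1")
E
```

```text
0.046 [ 9.16279975e-02  4.66519419e-01  1.13681067e+00 -4.44089210e-16
  1.53826257e+00  4.56279975e-02]
above t 3.9 tcp [0.6305 0.0956 0.27  ] sorter [ 39.8 125.9] F [0.1 0.1 0.1]
low t 4.9 tcp [0.6312 0.0948 0.1431] sorter [ 40.4 125.1] F [-0.3 -0.8  0.5]
case 303 z 0.048 sorter [-109.5 -108. ] rect [79.7 32.3  8.5]
pointer 1 z 0.416 sorter [  2.9 146.4] rect [0. 0. 0.]
blue unseen
green 277 z 0.047 sorter [ -5.9 -67. ] rect [79.1 31.5  3. ]
```

View pics/p1.png

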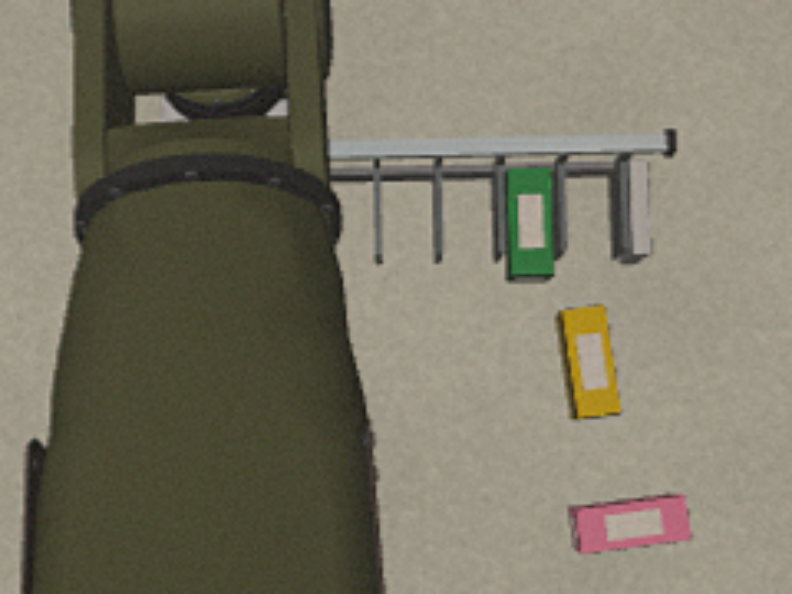

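The arm hides the pointer from above. The case and the green one read as expected. I'll push, then check with the scene camera.

Run:
```python
from rig import *
from h import *
manip.move_l(w(40,70,.142),velocity=.06);st(manip,"mid")
manip.move_l(w(40,35.5,.142),velocity=.06);st(manip,"end")
manip.hold(.2)
c=cams.capture("scene");cv2.imwrite("pics/s2.png",cv2.resize(c["image"][170:310,190:390],None,fx=4,fy=4))
W=cloud(c);hsv=cv2.cvtColor(c["image"],cv2.COLOR_BGR2HSV).astype(int);H,S=hsv[...,0],hsv[...,1]
m=(H>6)&(H<18)&(S>140)&(W[...,2]>.1)&(W[...,2]<.16)&(abs(W[...,0]-.635)<.05)&(abs(W[...,1])<.2)
P=W[m];print(len(P),s(np.median(P,0)),rect(P[P[:,2]>.14]),s(rect(P[P[:,2]>.14])[:2]/1e3))
```

```text
mid t 6.0 tcp [0.6332 0.0399 0.1419] sorter [40.  70.1] F [ 0.4  0.4 -0.4]
end t 6.7 tcp [0.6348 0.0051 0.142 ] sorter [40.  35.3] F [-0.1  0.4  0. ]
105 [48.66086828 18.30206918] [638.5  -8.8  22.4  10.3   1.6] [43.02239551 21.24414001]
```

View pics/s2.png

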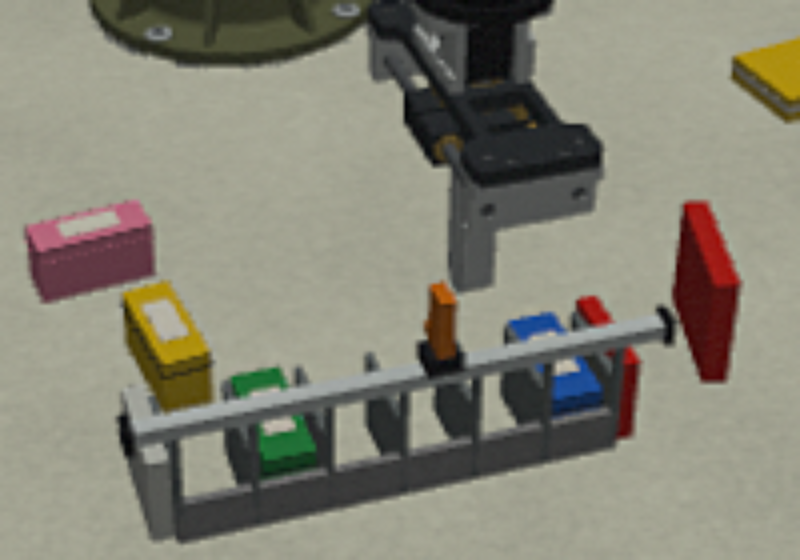

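The pointer stands at about y = 21–22 mm, inside the window. Next I'll slide the case sideways with two spread fingertips so it stays square.

Run:
```python
from rig import *
from h import *
manip.move_l(w(40,50,.142),velocity=.1)
manip.move_l(w(40,50,.21),velocity=.2)
q0=manip.sense()["joints"]
p=w(-109,-155,.15);a=best(kin,p,YAW,q0);print(a)
manip.goto(p,down(a)); st(manip); gripper_to(.48)
manip.move_l(w(-109,-155,.028),velocity=.15);st(manip,"low")
manip.move_l(w(-109,-60,.028),velocity=.08);st(manip,"mid")
look(cams,"p3"); c=cams.capture("scene");cv2.imwrite("pics/s3.png",cv2.resize(c["image"][170:310,190:390],None,fx=4,fy=4))
```

```text
0.046
 t 8.8 tcp [ 0.4954 -0.1913  0.1501] sorter [-108.3 -154.5] F [ 0.3 -0.2 -0.1]
low t 10.6 tcp [ 0.4952 -0.1921  0.0288] sorter [-108.5 -155.2] F [ 0.5 -0.7  0.4]
mid t 11.9 tcp [ 0.4902 -0.0971  0.0278] sorter [-109.2  -60.1] F [ 0.3 -0.1 -0.8]
case unseen
pointer 34 z 0.148 sorter [40.3 20.4] rect [20.5  6.7  1.1]
blue 270 z 0.047 sorter [ -6.3 111.9] rect [76.9 31.6  1.8]
green 132 z 0.047 sorter [ 16.5 -67.2] rect [32.9 29.8  1.4]
```

View pics/s3.png

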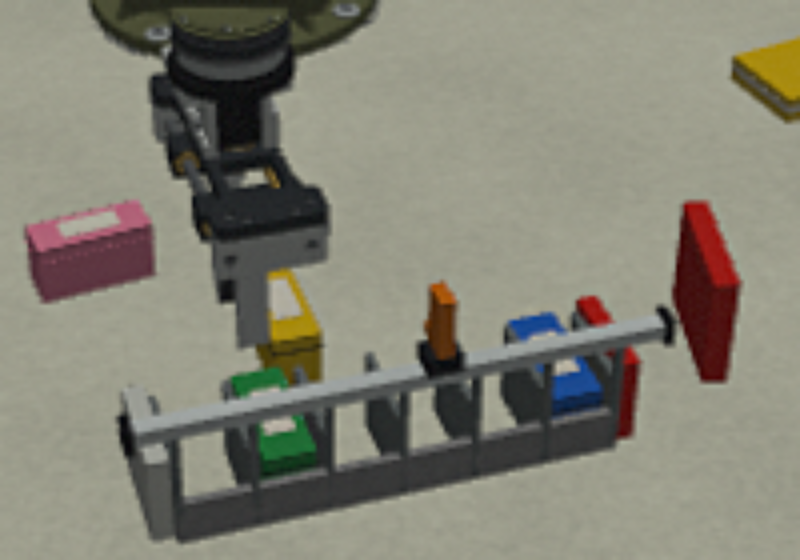

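The case slides squarely ahead of the fingers. I'll carry on to the gap line, back off and measure.

Run:
```python
from rig import *
from h import *
manip.move_l(w(-109,-2,.028),velocity=.07);st(manip,"end")
manip.move_l(w(-109,-20,.028),velocity=.1)
manip.move_l(w(-109,-20,.1),velocity=.2)
manip.move_l(w(-175,-140,.15),velocity=.25)
gripper_to(.09)
look(cams,"p4")
```

```text
end t 13.0 tcp [ 0.4876 -0.039   0.0279] sorter [-109.1   -2. ] F [ 0.1 -0.9 -0.1]
case 288 z 0.047 sorter [-108.9   24.7] rect [77.6 31.   2.3]
pointer 35 z 0.149 sorter [40.5 20.4] rect [19.4  6.7  1.7]
blue 265 z 0.047 sorter [ -6.2 112.5] rect [77.6 30.6  3.5]
green 276 z 0.047 sorter [ -6.2 -67.5] rect [78.6 31.7  1.7]
```

View pics/p4.png

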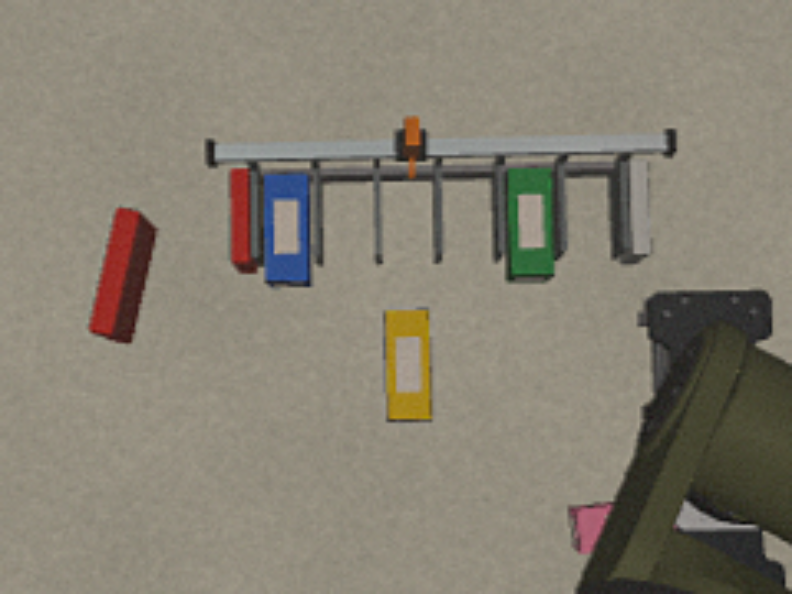

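The case now reads sorter y = 24.7, nearly square. In the picture it is at px 408 and the gap middle at about 407. I'll push in with a slight drift toward −y and check before it enters.

Run:
```python
from rig import *
from h import *
q0=manip.sense()["joints"]
p=w(-178,24,.15);a=best(kin,p,YAW+np.pi/2,q0);print(a)
manip.goto(p,down(a))
manip.move_l(w(-178,24,.028),velocity=.15);st(manip,"low")
manip.move_l(w(-158,24,.028),velocity=.08)
manip.move_l(w(-125,22,.028),velocity=.05);st(manip,"mid")
look(cams,"p5"); c=cams.capture("scene");cv2.imwrite("pics/s5.png",cv2.resize(c["image"][170:310,190:390],None,fx=4,fy=4))
```

```text
1.6167963267948966
low t 17.4 tcp [ 0.418  -0.0163  0.0286] sorter [-177.6   23.8] F [ 0.5 -0.7 -0.3]
mid t 18.6 tcp [ 0.4706 -0.0158  0.028 ] sorter [-125.   22.] F [-0.4  0.2  0.6]
case 109 z 0.047 sorter [-61.5  23. ] rect [51.2 31.   2.6]
pointer 34 z 0.148 sorter [41.4 20.3] rect [18.1  6.7  1.1]
blue 271 z 0.047 sorter [ -6.  112.4] rect [77.9 30.7  3.6]
green 281 z 0.047 sorter [ -6.4 -67.4] rect [78.7 32.2  2.4]
```

View pics/s5.png

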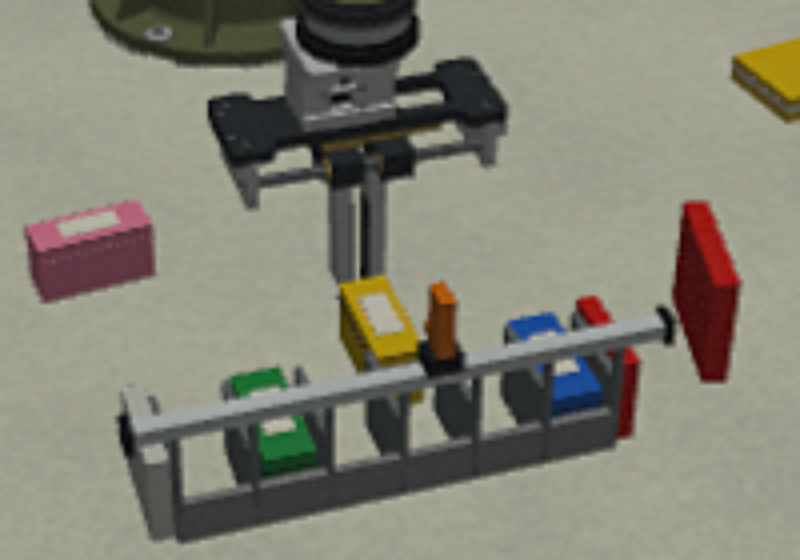

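View pics/p5.png

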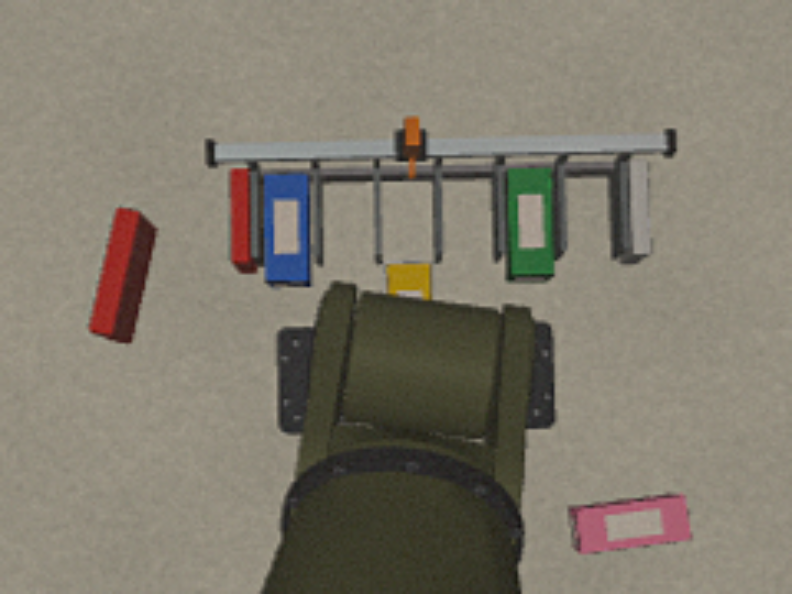

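The case (px 387–431) is between the dividers (378 and 437) at the gap mouth, centred at y ≈ 23. I'll push it in, watching the force.

Run:
```python
from rig import *
from h import *
for x in(-105,-85,-70,-62,-58,-56,-55,-54,-53.5,-53,-52.5,-52,-51.5,-51):
    manip.move_l(w(x,22.2,.028),velocity=.05 if x<-60 else .03)
    st(manip,x); F=manip.sense()["wrist_force"]
    if np.hypot(*F[:2])>8: break
    if x==-85 and abs(F[1])>6: break
look(cams,"p6"); c=cams.capture("scene");cv2.imwrite("pics/s6.png",cv2.resize(c["image"][170:310,190:390],None,fx=4,fy=4))
```

```text
-105 t 19.3 tcp [ 0.4907 -0.0146  0.0279] sorter [-104.9   22.2] F [-0.6 -0.4  0.9]
-85 t 19.8 tcp [ 0.5107 -0.0137  0.0279] sorter [-84.9  22.2] F [ 0.  -0.2 -0.3]
-70 t 20.3 tcp [ 0.5258 -0.013   0.0279] sorter [-69.8  22.2] F [ 0.3  0.4 -0.7]
-62 t 20.6 tcp [ 0.5338 -0.0126  0.028 ] sorter [-61.7  22.2] F [-1.2 -0.6  0.7]
-58 t 20.9 tcp [ 0.5377 -0.0125  0.028 ] sorter [-57.8  22.2] F [-0.3  0.5 -0.6]
-56 t 21.1 tcp [ 0.5397 -0.0124  0.028 ] sorter [-55.9  22.2] F [ 0.2 -0.3 -1.3]
-55 t 21.4 tcp [ 0.5406 -0.0124  0.028 ] sorter [-55.   22.2] F [-1.  -0.1 -1. ]
-54 t 21.6 tcp [ 0.541  -0.0123  0.028 ] sorter [-54.5  22.2] F [-6.2 -0.1  3.4]
-53.5 t 21.9 tcp [ 0.541  -0.0123  0.0279] sorter [-54.5  22.2] F [-9.8 -1.   5.3]
case unseen
pointer 37 z 0.148 sorter [40.2 21.5] rect [19.8  8.8  1.7]
blue 160 z 0.049 sorter [-11.6 110.6] rect [93.5 43.2 14.9]
green 102 z 0.047 sorter [ -5.2 -68. ] rect [77.4 29.6  2.8]
```

View pics/s6.png

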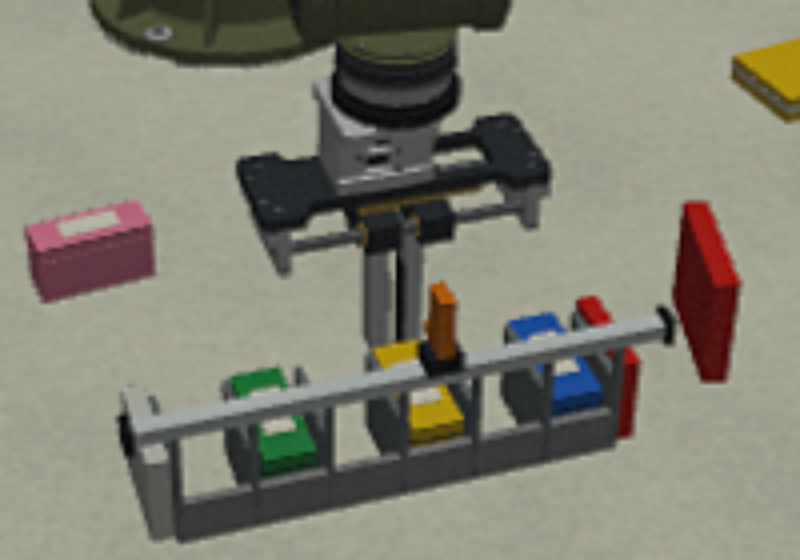

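The force rose sharply at the back wall, with the tool at x = −54.5, so the case is home. I'll retreat and verify.

Run:
```python
from rig import *
from h import *
manip.move_l(w(-90,22.2,.028),velocity=.08)
manip.move_l(w(-100,22.2,.15),velocity=.2)
manip.move_l(w(-180,-140,.2),velocity=.3);st(manip)
look(cams,"p7")
```

```text
t 24.1 tcp [ 0.4231 -0.1794  0.199 ] sorter [-180.  -139.3] F [-0.2  0.8 -0.7]
case 274 z 0.047 sorter [-5.7 23. ] rect [76.5 29.3  1.4]
pointer 35 z 0.148 sorter [41.1 20.3] rect [20.   6.7  1.4]
blue 270 z 0.047 sorter [ -6.1 112.6] rect [77.3 30.9  3.7]
green 271 z 0.048 sorter [ -6.4 -67.3] rect [79.2 31.3  3. ]
```

View pics/p7.png

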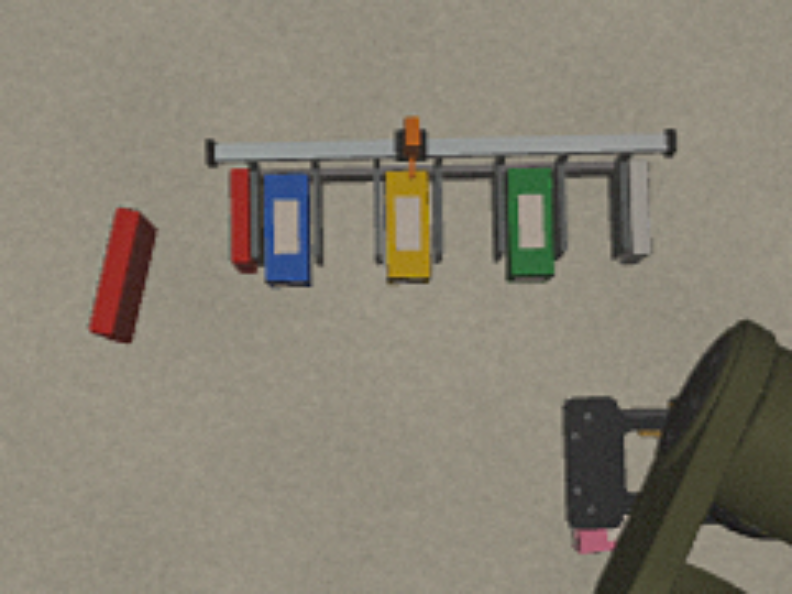

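The yellow case is home in the third gap (blue is first, then an empty one, then yellow), level with the filed cases, and the pointer stands above it. Handing in.

Run:
```python
from rig import *
manip.job_done(); print(manip.sense()["time_s"])
```

```text
the job is handed in; nothing more can be done
the job is handed in; nothing more can be done
```

The job is done and handed in at about 24 s of robot time; no verdict is reported. I pushed the orange pointer along the rail to the third gap from the red end. Then I slid the yellow card case sideways with two fingertips and pushed it straight in until the force rose to about 10 N at the back wall.

My last checks, from the top camera, in the sorter's frame:

| Thing | Measured | Wanted |
|---|---|---|
| Case, x | −5.7 mm | −6 mm (−10 to +2 allowed) |
| Case, y | 23.0 mm | 22.5 mm (14.5 to 30.5 allowed) |
| Pointer, y | 20.3 mm | 22.5 mm (8.5 to 36.5 allowed) |

- **Case attitude:** its top reads 47 mm above the desk, the same as the filed cases, so it stands flat, and it is nearly square to the sorter.
- **Filed cases:** blue and green read within 1 mm of where they were.
- **Pointer reading:** the scene camera gave about 21 mm and the finger's end position implies about 22.3 mm. That is a spread of about 2 mm, well inside the window.
- **Not measured:** I did not re-measure the pen pot, mouse, stapler, tape or pink look-alike. My planned path stayed clear of them.

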